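# Pack the finished glass panels in the carrying case

### The arm

A 6-joint arm with a two-finger parallel gripper is mounted at the origin on the work surface. World frame = base frame: x ahead of the robot, y to its left, z up, the work surface at z = 0. Lengths are in m, angles in rad, forces in N, time in s.
With the tool pointing down it reaches from about 0.3 to 0.775 m from the base axis. Payload 14.6 kg.
Tool frame: the origin (TCP) lies at the centre of the arm's flange, where the gripper is bolted on; the fingertips stand 199 mm ahead of it and the grasp point (between the pads) lies ctrl.tcp_to_grasp ahead of it (ctrl.tcp_to_grasp is the distance from the TCP to the grasp point, in m); z points along the fingers, y is the line along which they close (so a half turn about z gives the same grasp; the last joint's range is limited). The gripper opens to 94 mm and grips with 3 to 60 N. Pads are 16 mm wide; open, the fingers measure 119 mm over their backs; the gripper's body (75 mm by 177 mm) begins 78 mm behind the grasp point.
Start: joints at [-1.251, 0.3, 1.521, -0, 1.321, -0.067], TCP at [0.207, -0.509, 0.405] pointing down, gripper open.
Joint ranges: [-3.03, 3.03], [-0.79, 2.21], [0.23, 2.52], [-1.04, 4.18], [0, 3.07], [-2.55, 2.55]. Speed limits (rad/s): [2.22, 2.22, 2.57, 3.14, 3.14, 3.14].

### API

Orientations are given as [roll, pitch, yaw] about the fixed x, y, z axes, in that order (R = Rz(yaw) Ry(pitch) Rx(roll)).
In Python, from station import ctrl gives the robot as it stands. The module is installed in compiled form; this text tells all that it offers.
- The arm moves only by the shell command python3 -m jog 'ROWS' [OPENING] [FORCE]. ROWS is JSON, a list of rows, each a list of 6 numbers: the shift along the tool's x, y, z in cm, then the turn, a rotation vector about the tool's x, y, z in rad. In form: [[tx, ty, tz, ax, ay, az], ...]. A call has 1 to 8 rows; each row is the pose to reach, as a shift and turn from the pose commanded when the call began, along the tool's axes at that moment; what a row does not reach only later rows make up. A row lasts 1/10 s, in which the tool goes at most 50 mm and 8.59 degrees, less where a joint would pass 70% of its speed; a pose out of reach is approached as far as the arm can. A call with a gripper value outside its range is refused whole. OPENING is the opening in per cent of the stroke, from 0 (shut) to 100 (fully open), set as the call begins (- or left out, the last holds). The fingers move at their own pace and stop on an object; FORCE is the grip in N (left out, the last holds). Time passes only in rows, so rows that repeat a pose let the fingers close. It gives the time, the measured TCP pose, the force, the opening and the grip force at its end, in the units of the state.
- ctrl.get_obs(): the state, without advancing time (a new reading comes with each control period).
- ctrl.camera(name): name is "scene" or "side" or "wrist"; returns a dict with "img" (400x640x3 uint8, blue, green, red), "intrinsics" (3x3 intrinsics, pixels), "k1" (the pictures are not rectified: a ray, as slopes to the right and down, at radius r is drawn at 1 + k1 r^2 times it, then the intrinsics apply), "R" (3x3) and "t" (3): a world point X has camera coordinates R X + t. Camera axes: x right, y down, z forward; pixel columns grow to the right and rows downward; lengths in m; the calibration is good to about 2 mm. A picture is of the moment at which its call begins. There is no depth.
- ctrl.hand_in(): hands the job in; it is judged then, once.
The state is a dict: "time_s": time; "qpos": joint angles; "joint_vel": joint speeds; "tau": joint torques, N m; "ee_pos": TCP position; "eef_rot": TCP orientation; "force": force on the tool from outside, world axes, zero at the start; "moment": the same for the moment, N m; "grip_width": finger opening in m; "grip_force": force on a finger pad.
Only numpy, scipy, OpenCV 4.12 (cv2) and the standard library are available. Lean on these libraries where they do the work, as an engineer would, in place of code of your own. Each camera call takes 0.05 s, during which the arm holds its last target. There are 200 camera calls.

### The job

The finished suncatcher panels, the ones in copper frames, are going home: swing the latch off the carrying case, open its lid right up, and stand every framed panel upright in a foam slot of its own, right down on the floor of the case and lowered gently, not dropped. Then shut the lid fully and swing the latch all the way back over it. Leave the bare panes standing in the rack, let no glass fall over, and leave the other things on the bench where they are.

Things in the scene. Friction and masses are not known exactly. Their poses are not given: they have to be found in the camera images.
- panel_blue: finished suncatcher panel: blue glass in a copper frame, a flat upright slab 110 mm wide (its x), 10 mm thick (its y), 120 mm tall (its z), about 0.28 kg. Origin: centre of its lower edge. It starts on edge in one of the rack's slots; None if absent today (2 to 4 are there).
- panel_amber: finished suncatcher panel: amber glass in a copper frame, a flat upright slab 110 mm wide (its x), 10 mm thick (its y), 120 mm tall (its z), about 0.28 kg. Origin: centre of its lower edge. It starts on edge in one of the rack's slots; None if absent today (2 to 4 are there).
- panel_green: finished suncatcher panel: green glass in a copper frame, a flat upright slab 110 mm wide (its x), 10 mm thick (its y), 120 mm tall (its z), about 0.28 kg. Origin: centre of its lower edge. It starts on edge in one of the rack's slots; None if absent today (2 to 4 are there).
- panel_red: finished suncatcher panel: red glass in a copper frame, a flat upright slab 110 mm wide (its x), 10 mm thick (its y), 120 mm tall (its z), about 0.28 kg. Origin: centre of its lower edge. It starts on edge in one of the rack's slots; None if absent today (2 to 4 are there).
- bare1: bare pane of pale clear glass without frame, 105 mm wide (x), 8 mm thick (y), 110 mm tall (z). Origin: centre of its lower edge. Stands in a slot of the rack and stays there.
- bare2: bare pane of pale clear glass without frame, 105 mm wide (x), 8 mm thick (y), 110 mm tall (z). Origin: centre of its lower edge. Stands in a slot of the rack and stays there.
- rack: loose timber rack, 130 (x) by 270 mm (y), 2.2 kg: base board 14 mm thick, two notched battens on it (tops at z = 59 mm, 54 mm apart). Origin: centre of its underside. Six slots 14 mm wide at y = -105, -63, -21, 21, 63, 105 mm; the glass stands in them on the board, flat sides facing the rack's y. It may get bumped along the bench.
- case: fixed plywood case, 150 (x) by 232 mm (y), walls 6 mm, rim at z = 134 mm. Origin: centre of its underside; the -x side is the front, with the latch; lid hinged on the rear (+x) rim. On its 6 mm floor lies firm dark foam 45 mm high with four slots along x, 14 mm wide, at y = -69, -23, 23, 69 mm; inside length along x 138 mm.
- latch (a joint): latch angle, rad: a flat steel arm (70 x 16 x 8 mm) on an upright pivot at the middle of the case's front. 0 (a stop): it points to the case's +x, over the lid's front edge, holding it down; grows as it swings clockwise seen from above, towards -y, to a stop at 1.8. Clear of the lid beyond 1.4. Light friction; stays where left.
- latch_pivot (a point): pivot of the latch at the arm's underside: 97 mm in front (-x) of the case's origin, z = 147 mm of the case
- latch_knob (a point): middle of the latch's upright red knob (20 mm across, 34 mm tall, standing on the arm), 50 mm from the pivot's axis, 25 mm above point latch_pivot
- lid (a joint): angle of the lid in rad: 0 shut, grows as its front edge rises, stop at 1.75. A stiff hinge: it stays where left, about 6 N at the handle moves it. The lid is a plate 150 x 232 x 10 mm, underside at the rim.
- lid_hinge (a point): middle of the hinge axis, at the case's rear rim, x = 75 mm, z = 134.5 mm of the case; the axis runs along the case's y
- lid_handle (a point): middle of the lid's steel bar handle: round bar 10 mm thick along y, 90 mm long, its axis 45 mm above the lid's underside (35 mm above its top) and 90 mm in front of the hinge
- slot0 (a point): middle of the floor of case slot 0 (case x = 0, y = -69 mm, z = 6 mm); axes as the case's
- slot1 (a point): middle of the floor of case slot 1 (case x = 0, y = -23 mm, z = 6 mm); axes as the case's
- slot2 (a point): middle of the floor of case slot 2 (case x = 0, y = 23 mm, z = 6 mm); axes as the case's
- slot3 (a point): middle of the floor of case slot 3 (case x = 0, y = 69 mm, z = 6 mm); axes as the case's
- spool: bystander: white spool of solder, 68 mm across, 58 mm tall. Origin: centre of its underside.
- foil_roll: bystander: flat roll of copper foil lying on the bench, a ring 104 mm across, 12 mm tall. Origin: centre of its underside.
- flux: bystander: white flux bottle standing in a yellow no-spill cone, 110 mm across at the foot, 113 mm tall. Origin: centre of its underside.
- spray: bystander: white and yellow spray bottle, 72 mm across, 216 mm tall. Origin: centre of its underside.
- fid: bystander: white plastic burnisher lying on the bench, 150 x 22 x 10 mm (long along its x). Origin: centre of its underside.
- brush: bystander: flux brush lying on the bench, 170 mm long. Origin: centre of its underside.

How it is judged:
By the outcome, as a careful person would: the job done as asked, in the order asked, and still so for the second after the job is handed in, with the robot touching nothing.
Of panel_blue, panel_amber, panel_green, panel_red only 2 to 4 are there at a start; the rules pass over those that are not, and their reading is None.
At some moment in a run one of rack may be knocked a few centimetres aside while the robot is not near it.
It also fails if it takes over 210 s, if anything falls off the work surface, if the arm or the gripper's body presses on something with over 40 N, if the wrist force passes 120 N, or if a joint passes its speed limit or range.

## Working session

There is one attempt and no reset: what is moved stays moved. The work goes in short steps, Python scripts to look and compute and a shell command to move; the robot and the scene stay as the last step left them, time stands still between calls to the robot, and variables do not carry over. Pictures are saved under pics/ and viewed, at most 14 in all, crops included, and the job is handed in when it is done.

```bash
mkdir -p pics; cat > h.py <<'E'
import numpy as np, cv2
from scipy.spatial.transform import Rotation as Ro
from station import ctrl
def snap(n,f):
    c=ctrl.camera(n); cv2.imwrite('pics/'+f+'.png',c['img'])
    np.savez('pics/'+f+'.npz',**{k:np.array(c[k]) for k in('intrinsics','k1','R','t')})
    return c
def load(f): return dict(np.load('pics/'+f+'.npz'))
def ray(c,p):
    K=c['intrinsics']; d=np.array([(p[0]-K[0,2])/K[0,0],(p[1]-K[1,2])/K[1,1]]); s=d.copy()
    for _ in range(30): s=d/(1+float(c['k1'])*(s@s))
    R=c['R']; v=R.T@np.array([*s,1]); o=-R.T@c['t']; return o,v/np.linalg.norm(v)
def atz(c,p,z):
    o,v=ray(c,p); return o+v*(z-o[2])/v[2]
def tri(obs):
    A=np.zeros((3,3)); b=np.zeros(3)
    for c,p in obs:
        o,v=ray(c,p); P=np.eye(3)-np.outer(v,v); A+=P; b+=P@o
    X=np.linalg.solve(A,b)
    e=[np.linalg.norm((np.eye(3)-np.outer(v,v))@(X-o)) for o,v in (ray(c,p) for c,p in obs)]
    return X,np.round(np.array(e)*1e3,1)
def proj(c,X):
    q=c['R']@np.asarray(X)+c['t']; s=q[:2]/q[2]; s=s*(1+float(c['k1'])*(s@s)); K=c['intrinsics']
    return np.array([K[0,0]*s[0]+K[0,2],K[1,1]*s[1]+K[1,2]])
E
python3 - <<'E'
from h import *
for n in('scene','side','wrist'):
    c=snap(n,n+'0'); print(n,-c['R'].T@c['t'],c['R'][2])
o=ctrl.get_obs(); print(o['ee_pos'],o['eef_rot'],ctrl.tcp_to_grasp,o['grip_width'])
E
```

```text
scene [ 0.55076291 -0.50258497  1.50037408] [ 0.02555714  0.34149738 -0.93953519]
side [0.14599011 0.67114799 0.90327083] [ 0.41335739 -0.58077017 -0.70131425]
wrist [ 0.27750908 -0.48091225  0.38330146] [-0.24324219 -0.09686233 -0.96511705]
[ 0.20746256 -0.50934581  0.40422059] [-3.14070736e+00 -6.08524882e-05  3.86811071e-01] 0.1804 0.09383265021323914
```

View pics/scene0.png

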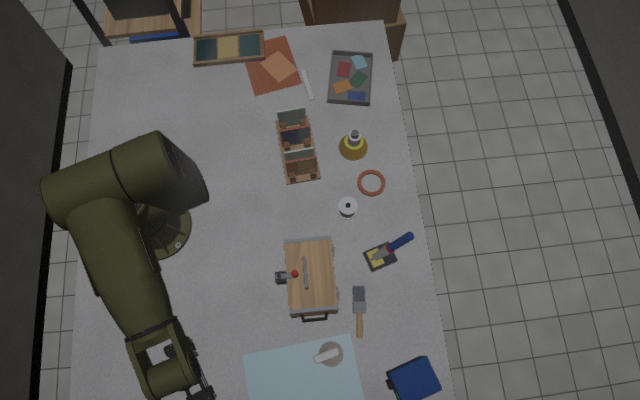

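View pics/side0.png

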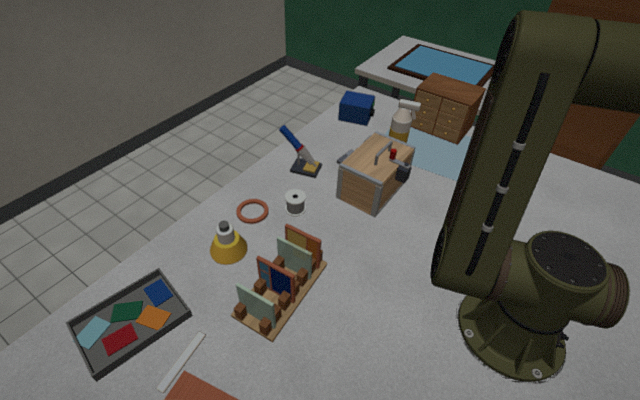

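The scene shows the rack at about (297,147) and the case at about (310,275). In the side view the rack holds pale, blue, pale and amber panes around (280,285). I'll zoom in next for accurate pixels.

```bash
python3 - <<'E'
import cv2,numpy as np
a=cv2.imread('pics/scene0.png'); b=cv2.imread('pics/side0.png')
r=lambda i,x,y,w,h:cv2.resize(i[y:y+h,x:x+w],(400,300),interpolation=cv2.INTER_CUBIC)
cv2.imwrite('pics/z0.png',np.vstack([np.hstack([r(a,240,95,120,90),r(a,260,230,120,90)]),np.hstack([r(b,220,215,140,105),r(b,320,115,140,105)])]))
E
```

```text
(no output)
```

View pics/z0.png

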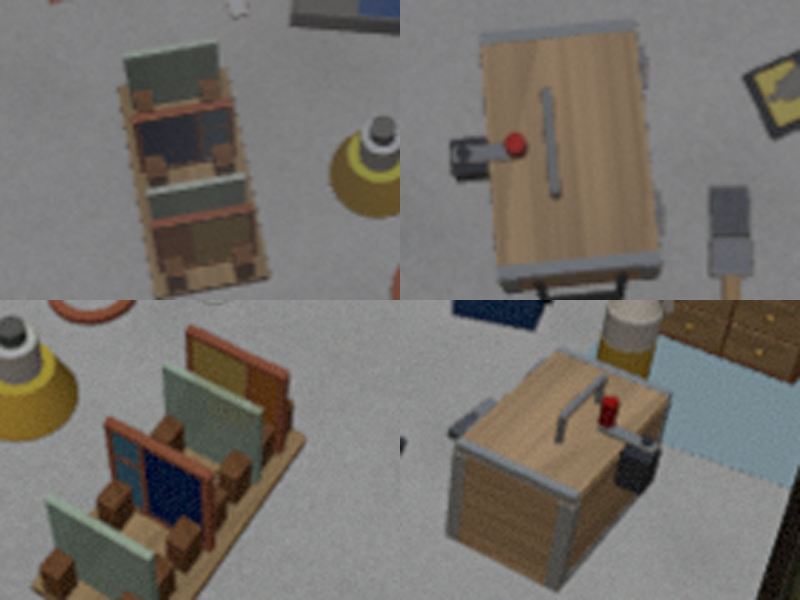

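The zoom shows two framed panels, blue and amber, and two bare panes. The case handle, latch knob and lid corners are all clear. Now I'll fit the poses from both views.

```bash
cat > fit.py <<'E'
from h import *
from scipy.optimize import least_squares
S,D=load('scene0'),load('side0')
def fit(pairs,x0):
    def w(p,X): return np.array([p[0],p[1],p[2]])+Ro.from_euler('z',p[3]).apply(X)
    f=lambda p:np.concatenate([proj(c,w(p,X))-np.array(u) for c,u,X in pairs])
    r=least_squares(f,x0,loss='soft_l1'); return r.x,np.round(f(r.x),1)
k=[-.047,0,.172]
case=[(S,(294.5,272.9),[-.047,0,.189]),(D,(393.2,153.5),k)]
h=.1795
case+=[(S,(304.4,257.6),[-.015,.045,h]),(S,(306.8,288.5),[-.015,-.045,h]),(D,(376.4,157.7),[-.015,.045,h]),(D,(391,144),[-.015,-.045,h])]
z=.1445
case+=[(S,(284.6,241.4),[-.075,.116,z]),(S,(331.1,236.6),[.075,.116,z]),(S,(338,309.5),[.075,-.116,z]),
(D,(383,182.2),[-.075,.116,z]),(D,(341,165),[.075,.116,z]),(D,(413.8,148.2),[-.075,-.116,z]),(D,(376,132.5),[.075,-.116,z])]
if __name__=='__main__':
    p,r=fit(case,[.53,-.35,0,0]); print('case',p.round(4),r)
    for n,a,b,c,d in(('blue',(280.2,130.1),(310.2,125.9),(294.6,275.2),(257.5,258.4)),('amber',(284.4,163.7),(316.2,158.9),(320.8,241.3),(285.8,225.5))):
        L=tri([(S,a),(D,c)]);R=tri([(S,b),(D,d)]); v=R[0]-L[0]
        print(n,L,R,np.linalg.norm(v),np.arctan2(v[1],v[0]),(L[0]+R[0])/2)
    for q in((276,121.4),(286.5,184.1),(321,178.4),(308.4,116)): print(atz(S,q,.014).round(3))
E
python3 fit.py
```

```text
case [ 0.536  -0.2534 -0.0079 -0.0047] [ 0.2  0.6 -0.4  1.7 -0.3  1.  -0.1 -0.7  0.7 -1.2 -0.1 -1.2 -0.5 -0.3
 -0.6  0.   0.6  0.3 -1.7  2.9 -1.6  0.4  1.5 -0.3 -0.  -0.6]
blue (array([0.47568078, 0.26784924, 0.13233001]), array([2., 2.])) (array([0.58410411, 0.27917269, 0.12240156]), array([1., 1.])) 0.1094642099294897 0.10406015983035503 [0.52989245 0.27351097 0.12736578]
amber (array([0.48415524, 0.14025783, 0.12670304]), array([1.9, 1.9])) (array([0.59483625, 0.1493062 , 0.12107774]), array([1.6, 1.6])) 0.11119263183905115 0.08157037841512907 [0.53949574 0.14478202 0.12389039]
[0.458 0.376 0.014]
[0.478 0.109 0.014]
[0.606 0.118 0.014]
[0.585 0.386 0.014]
```

View pics/wrist0.png

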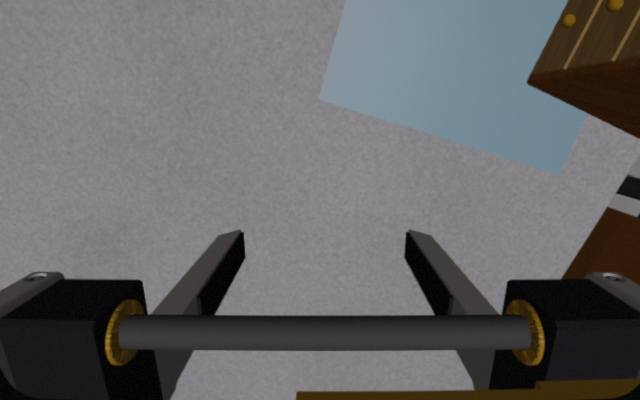

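The wrist view shows only bench and the blue mat. The case comes out at (0.536, -0.253) with yaw about 0, and the panel tops are at about 0.127 (expected 0.134). Next I'll write a helper that turns goals into rows, then go and look closer at the case.

```bash
cat > d.py <<'E'
import sys; from h import *
# usage: d.py gx gy gz yaw  -> tool shift (cm), turn for grasp point target, tool down
g=list(map(float,sys.argv[1:5])); o=ctrl.get_obs()
R=Ro.from_euler('xyz',o['eef_rot']); T=Ro.from_euler('xyz',[np.pi,0,g[3]])
p=np.array(g[:3])+[0,0,ctrl.tcp_to_grasp]
print('shift',(R.inv().apply(p-o['ee_pos'])*100).round(2),'turn',(R.inv()*T).as_rotvec().round(4),'t',round(o['time_s'],1),'q6',round(o['qpos'][5],2))
E
python3 d.py .5 -.25 .27 0
```

```text
shift [ 36.88 -12.99  -4.6 ] turn [-9.000e-04  1.000e-04  3.868e-01] t 0.1 q6 -0.07
```

```bash
python3 -m jog '[[36.9,-13,-4.6,0,0,0.387],[36.9,-13,-4.6,0,0,0.387],[36.9,-13,-4.6,0,0,0.387],[36.9,-13,-4.6,0,0,0.387],[36.9,-13,-4.6,0,0,0.387],[36.9,-13,-4.6,0,0,0.387],[36.9,-13,-4.6,0,0,0.387],[36.9,-13,-4.6,0,0,0.387]]' 32; python3 d.py .5 -.25 .27 0
```

```text
time_s: 0.95
ee_pos: [0.5004, -0.249, 0.4507]
eef_rot: [-3.142, 0.0, -0.0]
force: [0.4, -1.6, 0.2]
grip_width: 0.0336
grip_force: 0.0
shift [-0.04  0.1   0.03] turn [-0.      0.0001 -0.0001] t 0.9 q6 1.04
```

```bash
python3 -c "
from h import *
snap('wrist','w1')"; python3 -m jog '[[0,-5,0,0,0,0],[-4,-8,0,0,0,0],[-4,-8,0,0,0,0],[-4,-8,0,0,0,0]]'; python3 -c "
from h import *
snap('wrist','w2');a=cv2.imread('pics/w1.png');b=cv2.imread('pics/w2.png')
cv2.imwrite('pics/z1.png',cv2.resize(np.vstack([a,b]),(480,600)) if 0 else np.hstack([cv2.resize(a,(400,250)),cv2.resize(b,(400,250))]))"
```

```text
time_s: 1.4
ee_pos: [0.4588, -0.1703, 0.451]
eef_rot: [3.141, -0.001, 0.001]
force: [0.2, -0.0, -0.2]
grip_width: 0.0301
grip_force: 0.0
```

View pics/z1.png

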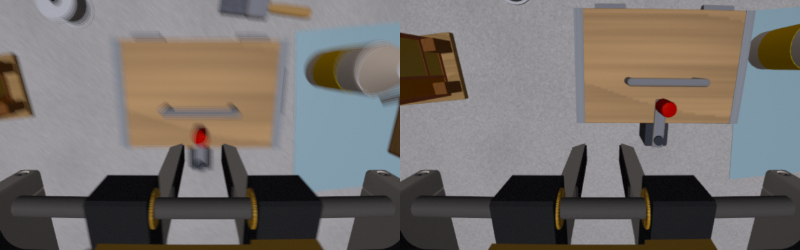

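The frames show the whole case: handle ends near (365,128) and (494,131), knob top near (430,170) in w2, and lid corners at about (293,197) and (526,197). I'll refit with w2 included.

```bash
python3 - <<'E'
from fit import *
W=load('w2'); im=cv2.imread('pics/w2.png').astype(int)
m=(im[...,2]>150)&(im[...,1]<60)&(im[...,0]<60); v,u=np.nonzero(m); print('red',u.mean(),v.mean(),m.sum())
w=[(W,(430,170),[-.047,0,.189]),(W,(365,128),[-.015,.045,h]),(W,(494,131),[-.015,-.045,h]),(W,(293,197),[-.075,.116,z]),(W,(526,197),[-.075,-.116,z]),(W,(290,13),[.075,.116,z])]
for pr in (w,case+w,):
    p,r=fit(pr,[.53,-.25,0,0]); print(p.round(4),r)
# free triangulations
print(tri([(S,(294.5,272.9)),(D,(393.2,151)),(W,(430,170))]))
for a,b,c in(((304.4,257.6),(376.4,157.7),(365,128)),((306.8,288.5),(391,144),(494,131))): print(tri([(S,a),(D,b),(W,c)]))
E
```

```text
red 430.4920212765957 174.90691489361703 376
[ 0.5347 -0.2557 -0.0168 -0.028 ] [ 0.   1.4  9.5 -0.1 -7.8  0.6 -3.5 -8.2  6.1 -1.5 -0.   0.3]
[ 0.5351 -0.254  -0.0108 -0.016 ] [ 0.   0.8 -0.3  2.5 -0.4  1.4 -0.5 -0.4  0.8 -0.5  0.2 -0.4 -0.3 -0.1
 -0.4  0.7 -0.1  0.9 -2.   3.6 -1.5  0.8  1.9  0.7  0.6  0.1  1.1  2.3
  8.7  0.6 -5.9 -0.1 -4.9 -5.6  9.5 -1.7 -3.9 -0.4]
(array([ 0.48954226, -0.25134667,  0.18134667]), array([1.2, 0.3, 0.9]))
(array([ 0.5214886 , -0.20359774,  0.16917302]), array([1.3, 0.9, 1.7]))
(array([ 0.52012638, -0.30118925,  0.16739751]), array([1.4, 1.8, 2.8]))
```

```bash
python3 -m jog '[[0,5,0,0,0,0],[0,10,0,0,0,0],[0,14,0,0,0,0],[0,14,0,0,0,0],[0,14,0,0,0,0],[0,14,0,0,0,0]]'; python3 - <<'E'
from h import *
snap('wrist','w3');a=cv2.imread('pics/w2.png');b=cv2.imread('pics/w3.png');c=load('w3')
q=proj(c,[.51,-.253,.17]).astype(int); print(q)
x0=int(np.clip(q[0]-160,0,320)); y0=int(np.clip(q[1]-75,0,250)); print(x0,y0)
f=lambda i,x,y:cv2.resize(i[y:y+120,x:x+320],None,fx=2.5,fy=2.5,interpolation=cv2.INTER_CUBIC)
cv2.imwrite('pics/z2.png',np.vstack([f(a,270,95),f(b,x0,y0)]))
E
```

```text
time_s: 2.05
ee_pos: [0.4594, -0.3104, 0.4503]
eef_rot: [-3.141, 0.0, -0.0]
force: [0.1, 0.5, 0.7]
grip_width: 0.0305
grip_force: 0.0
[250 143]
90 68
```

View pics/z2.png

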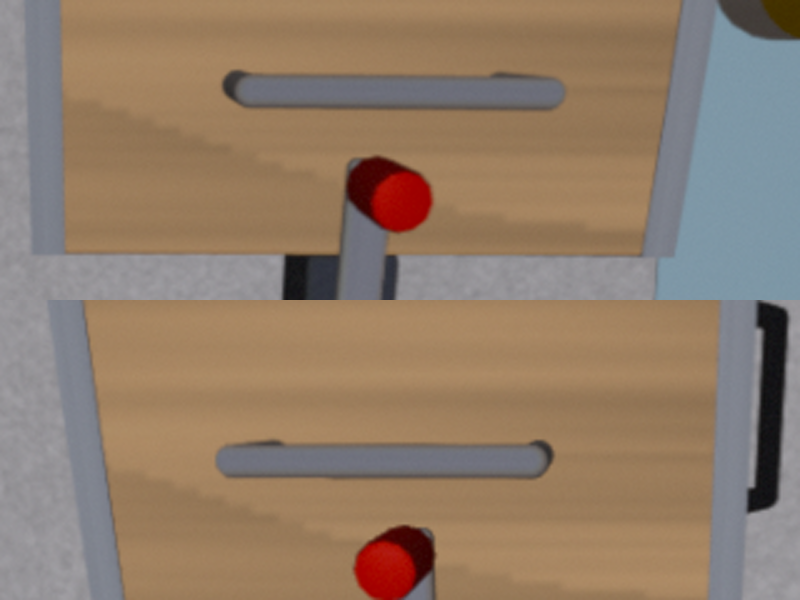

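```bash
python3 - <<'E'
from h import *
A,B=load('w2'),load('w3'); o=np.array([-.3,-.3])
L=tri([(A,(364,131)+o),(B,(176.8,132)+o)]);R=tri([(A,(496.4,133)+o),(B,(310.4,132.4)+o)]);K=tri([(A,(430.8,175.4)+o),(B,(244.4,176)+o)])
print(L,R,K); v=L[0]-R[0]; print(np.linalg.norm(v),np.arctan2(-v[0],v[1]),(L[0]+R[0])/2)
E
python3 d.py .49 -.253 .23 0
```

```text
(array([ 0.51977817, -0.19974719,  0.17980422]), array([0., 0.])) (array([ 0.51889021, -0.29979815,  0.17946711]), array([0.2, 0.2])) (array([ 0.4875252 , -0.25024379,  0.18671065]), array([0., 0.]))
0.10005546888374586 -0.008874800346692805 [ 0.51933419 -0.24977267  0.17963566]
shift [ 3.06 -5.71  4.02] turn [ 0.     -0.0001  0.0005] t 2.1 q6 0.91
```

```bash
python3 -m jog '[[2.8,-5,0,0,0,0],[2.8,-6,3,0,0,0],[2.8,-6,6,0,0,0],[2.8,-6,8,0,0,0],[2.8,-6,9.2,0,0,0],[2.8,-6,9.2,0,0,0],[2.8,-6,9.2,0,0,0]]'; python3 -m jog '[[0,0,0,0,0,0],[0,0,0,0,0,0],[0,0,0,0,0,0]]' 18 6; python3 d.py .4875 -.25 .178 0
```

```text
time_s: 2.8
ee_pos: [0.4873, -0.2506, 0.3595]
eef_rot: [3.141, -0.001, 0.0]
force: [-0.2, 0.4, 0.7]
grip_width: 0.03
grip_force: 0.0
time_s: 3.1
ee_pos: [0.4872, -0.2507, 0.3595]
eef_rot: [3.141, -0.002, -0.0]
force: [1.2, 0.3, 4.4]
grip_width: 0.0198
grip_force: 6.0
shift [ 0.03 -0.07  0.11] turn [ 0.0008 -0.0017 -0.0003] t 3.1 q6 1.03
```

```bash
python3 -m jog '[[-0.12,1.09,0,0,0,0.11],[-0.48,2.13,0,0,0,0.22],[-1.05,3.07,0,0,0,0.33],[-1.81,3.85,0,0,0,0.44],[-2.73,4.46,0,0,0,0.55],[-3.76,4.84,0,0,0,0.66],[-4.85,5.0,0,0,0,0.77],[-5.74,4.94,0,0,0,0.86]]'; python3 -m jog '[[0,0,0,0,0,0],[0,0,0,0,0,0],[0,0,0,0,0,0]]' 34; python3 -m jog '[[0,0,-3,0,0,0],[0,0,-7,0,0,0],[0,0,-9,0,0,0]]'; python3 d.py .519 -.25 .24 1.562
```

```text
time_s: 3.9
ee_pos: [0.4294, -0.3003, 0.3589]
eef_rot: [-3.141, -0.001, -0.865]
force: [3.6, 1.5, 0.3]
grip_width: 0.0195
grip_force: 6.0
time_s: 4.2
ee_pos: [0.43, -0.3001, 0.3585]
eef_rot: [3.141, 0.0, -0.858]
force: [0.9, -0.3, 0.2]
grip_width: 0.0316
grip_force: 0.0
time_s: 4.5
ee_pos: [0.43, -0.3, 0.4515]
eef_rot: [-3.141, -0.003, -0.858]
force: [-0.8, -0.2, -0.9]
grip_width: 0.0322
grip_force: 0.0
shift [  2.03 -10.     3.12] turn [ 3.5000e-03 -2.0000e-03 -2.4202e+00] t 4.5 q6 1.75
```

```bash
python3 -m jog '[[1,-5,0,0,0,-0.15],[2,-10,0,0,0,-0.3],[2,-10,0,0,0,-0.45],[2,-10,0,0,0,-0.6],[2,-10,0,0,0,-0.75],[2,-10,0,0,0,-0.9],[2,-10,0,0,0,-1.05],[2,-10,0,0,0,-1.2]]'; python3 -m jog '[[0,0,0,0,0,-0.15],[0,0,0,0,0,-0.3],[0,0,0,0,0,-0.45],[0,0,0,0,0,-0.6],[0,0,0,0,0,-0.75],[0,0,0,0,0,-0.9],[0,0,0,0,0,-1.05],[0,0,0,0,0,-1.22]]';python3 -m jog '[[0,0,0,0,0,0],[0,0,0,0,0,0]]'; python3 d.py .5193 -.25 .1797 1.562
```

```text
time_s: 5.3
ee_pos: [0.5189, -0.2499, 0.4483]
eef_rot: [-3.141, 0.0, 0.348]
force: [-0.0, -0.0, -0.8]
grip_width: 0.032
grip_force: 0.0
time_s: 6.1
ee_pos: [0.5189, -0.2499, 0.4482]
eef_rot: [-3.141, -0.0, 1.548]
force: [0.4, 0.3, -0.1]
grip_width: 0.032
grip_force: 0.0
time_s: 6.3
ee_pos: [0.5188, -0.2499, 0.4483]
eef_rot: [-3.141, -0.0, 1.536]
force: [0.3, -0.5, -0.2]
grip_width: 0.0315
grip_force: 0.0
shift [-0.    0.06  8.82] turn [-0.0002 -0.0001 -0.0258] t 6.3 q6 -0.48
```

```bash
python3 -m jog '[[0,0,3,0,0,-0.026],[0,0.05,6,0,0,-0.026],[0,0.05,8,0,0,-0.026],[0,0.05,8.8,0,0,-0.026],[0,0.05,8.8,0,0,-0.026],[0,0.05,8.8,0,0,-0.026]]'; python3 -m jog '[[0,0,0,0,0,0],[0,0,0,0,0,0],[0,0,0,0,0,0],[0,0,0,0,0,0]]' 6 30; python3 d.py .5193 -.25 .1797 1.562
```

```text
time_s: 6.9
ee_pos: [0.5193, -0.2501, 0.3616]
eef_rot: [3.14, 0.001, 1.565]
force: [0.9, -1.2, -0.1]
grip_width: 0.0316
grip_force: 0.0
time_s: 7.3
ee_pos: [0.5193, -0.25, 0.361]
eef_rot: [3.14, 0.001, 1.566]
force: [5.1, -0.5, 0.2]
grip_width: 0.0091
grip_force: 30.0
shift [0.   0.   0.09] turn [0.0017 0.0005 0.0037] t 7.3 q6 -0.51
```

```bash
python3 -m jog '[[0,0.5,-0.87,0,0,0],[0,1.07,-1.7,0,0,0],[0,2.46,-3.15,0,0,0],[0,4.11,-4.3,0,0,0],[0,5.96,-5.09,0,0,0],[0,7.92,-5.5,0,0,0],[0,7.92,-5.5,0,0,0]]'; python3 -m jog '[[0,2.01,-0.02,0,0,0],[0,3.98,0.37,0,0,0],[0,5.84,1.14,0,0,0],[0,6.86,1.77,0,0,0],[0,7.11,1.95,0,0,0],[0,7.11,1.95,0,0,0]]'; python3 d.py .5193 -.25 .1797 1.562
```

```text
time_s: 8.0
ee_pos: [0.5997, -0.2503, 0.4188]
eef_rot: [3.137, 0.003, 1.566]
force: [0.5, -1.3, 12.7]
grip_width: 0.0087
grip_force: 30.0
time_s: 8.6
ee_pos: [0.6697, -0.2509, 0.398]
eef_rot: [3.14, 0.001, 1.566]
force: [-1.1, -3.0, 5.0]
grip_width: 0.0089
grip_force: 30.0
shift [  0.02 -15.05   3.77] turn [0.0016 0.0014 0.0036] t 8.6 q6 -0.4
```

```bash
python3 -m jog '[[0,0,0,0,0,0],[0,0,0,0,0,0],[0,0,0,0,0,0],[0,0,-3,0,0,0],[0,0,-7,0,0,0],[0,0,-9,0,0,0],[0,0,-9,0,0,0]]' 34; python3 d.py .56 .21 .27 3.226
```

```text
time_s: 9.3
ee_pos: [0.669, -0.2505, 0.4897]
eef_rot: [3.137, 0.002, 1.566]
force: [0.2, -0.3, 1.0]
grip_width: 0.0318
grip_force: 0.0
shift [ 46.   -11.14   3.78] turn [ 0.0021  0.0058 -1.6601] t 9.3 q6 -0.4
```

```bash
python3 -m jog '[[5,-2,0,0,0,-0.15],[10,-4,0,0,0,-0.3],[15,-6,1,0,0,-0.45],[20,-8,2,0,0,-0.6],[25,-9,3,0,0,-0.75],[30,-10,3.8,0,0,-0.9],[35,-11,3.8,0,0,-1.05],[40,-11,3.8,0,0,-1.2]]';python3 -m jog '[[-3,-5.2,0,0,0,-0.15],[-3,-5.2,0,0,0,-0.3],[-3,-5.2,0,0,0,-0.46],[-3,-5.2,0,0,0,-0.46],[-3,-5.2,0,0,0,-0.46]]'; python3 -c "
from h import *
snap('wrist','w4')";python3 d.py .56 .21 .27 3.226
```

```text
time_s: 10.1
ee_pos: [0.5613, 0.1306, 0.4468]
eef_rot: [-3.14, -0.002, 2.772]
force: [1.5, 0.3, -0.3]
grip_width: 0.0318
grip_force: 0.0
time_s: 10.6
ee_pos: [0.5713, 0.0696, 0.4475]
eef_rot: [3.141, -0.001, -3.061]
force: [0.5, 0.5, 0.6]
grip_width: 0.0322
grip_force: 0.0
shift [-1.000e-02  1.408e+01 -2.800e-01] turn [ 0.0001 -0.0009 -0.0039] t 10.7 q6 -1.59
```

View pics/w4.png

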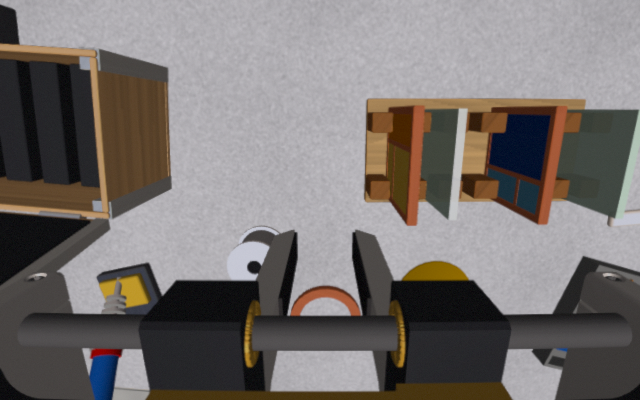

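The view shows the open case at left with its foam slots. The amber panel's top edge runs (418,107) to (413,223), the blue one's (558,107) to (545,222). Now a second view from above the rack.

```bash
python3 -m jog '[[0,5,0,0,0,0],[0,10,0,0,0,0],[0,14,0,0,0,0],[0,14,0,0,0,0],[0,14,0,0,0,0],[0,14,0,0,0,0]]'; python3 -c "
from h import *
snap('wrist','w5')
a=cv2.imread('pics/w4.png');b=cv2.imread('pics/w5.png')
f=lambda i,x,y:cv2.resize(i[y:y+150,x:x+320],None,fx=2.5,fy=2,interpolation=cv2.INTER_CUBIC)
cv2.imwrite('pics/z3.png',np.vstack([f(a,320,85),f(b,160,85)]))"
```

```text
time_s: 11.25
ee_pos: [0.5597, 0.2081, 0.4481]
eef_rot: [-3.141, -0.0, -3.06]
force: [0.1, 0.1, -0.2]
grip_width: 0.0323
grip_force: 0.0
```

View pics/z3.png

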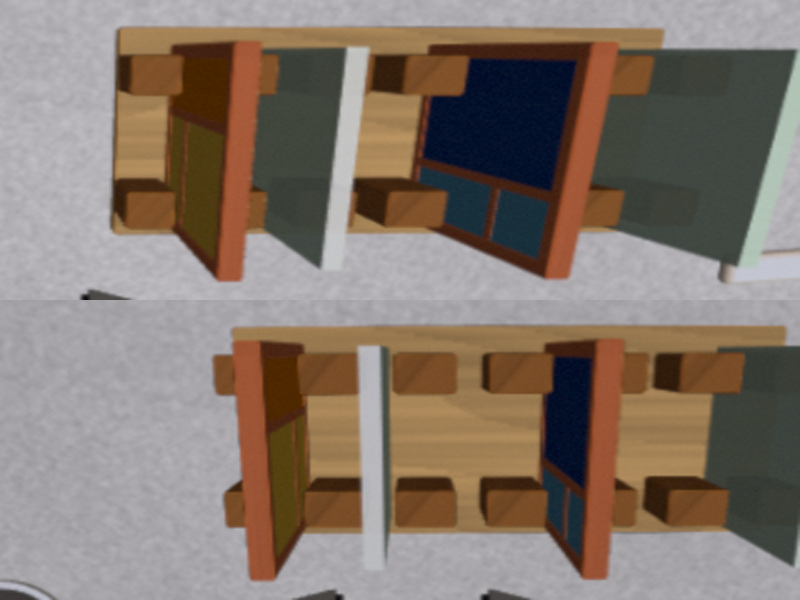

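Clear view: amber's top strip runs (247,42)–(229,280) above and (248,341)–(262,579) below; blue's runs (603,43)–(557,278) and (608,340)–(596,578).

```bash
python3 - <<'E'
from h import *
A,B=load('w4'),load('w5')
a=lambda X,Y:(320+(X+.5)/2.5-.5,85+(Y+.5)/2-.5)
b=lambda X,Y:(160+(X+.5)/2.5-.5,85+(Y+.5)/2-.5)
for n,p,q,r,s in(('amber',(247,42),(248,41),(229,280),(262,279)),('blue',(603,43),(608,40),(557,278),(596,278))):
    F=tri([(A,a(*p)),(B,b(*q))]);N=tri([(A,a(*r)),(B,b(*s))]);v=N[0]-F[0]
    print(n,F,N,'len',np.linalg.norm(v).round(4),'yaw',np.arctan2(v[1],v[0]).round(4),'mid',((F[0]+N[0])/2).round(4))
o=ctrl.get_obs();print(o['ee_pos'],o['eef_rot'])
E
```

```text
amber (array([0.4838758 , 0.14469722, 0.12982115]), array([0.2, 0.2])) (array([0.59210349, 0.15379623, 0.13205301]), array([0.1, 0.1])) len 0.1086 yaw 0.0839 mid [0.538  0.1492 0.1309]
blue (array([0.47327548, 0.26888973, 0.1328129 ]), array([0.1, 0.1])) (array([0.58130697, 0.27992359, 0.13202065]), array([0.1, 0.1])) len 0.1086 yaw 0.1018 mid [0.5273 0.2744 0.1324]
[0.55974347 0.20794299 0.44824765] [-3.14147852e+00 -6.47163803e-05 -3.05965576e+00]
```

```bash
python3 d.py .5275 .2745 .20 3.238; python3 d.py .5275 .2745 .109 3.238
```

```text
shift [2.67 6.9  6.78] turn [-0.0001 -0.0001 -0.0145] t 11.3 q6 -1.36
shift [ 2.67  6.9  15.88] turn [-0.0001 -0.0001 -0.0145] t 11.3 q6 -1.36
```

```bash
python3 -m jog '[[2.67,5,0,0,0,-0.015],[2.67,6.9,4,0,0,-0.015],[2.67,6.9,6.8,0,0,-0.015],[2.67,6.9,9,0,0,-0.015],[2.67,6.9,12,0,0,-0.015],[2.67,6.9,15,0,0,-0.015],[2.67,6.9,15.9,0,0,-0.015],[2.67,6.9,15.9,0,0,-0.015]]'; python3 -m jog '[[0,0,0,0,0,0],[0,0,0,0,0,0],[0,0,0,0,0,0],[0,0,0,0,0,0]]' 5 20;  python3 d.py .5275 .2745 .109 3.238
```

```text
time_s: 12.1
ee_pos: [0.5274, 0.2747, 0.2887]
eef_rot: [-3.141, -0.002, -3.044]
force: [-0.4, 0.2, 1.2]
grip_width: 0.0322
grip_force: 0.0
time_s: 12.5
ee_pos: [0.5273, 0.2754, 0.2904]
eef_rot: [-3.141, 0.002, -3.042]
force: [-0.5, -2.7, 7.0]
grip_width: 0.0099
grip_force: 20.0
shift [-0.01 -0.09  0.1 ] turn [-0.0001  0.0016  0.0028] t 12.5 q6 -1.25
```

```bash
python3 -m jog '[[0,0,-1,0,0,0],[0,0,-3,0,0,0],[0,0,-6,0,0,0],[0,0,-10,0,0,0],[0,0,-14,0,0,0],[0,0,-16,0,0,0],[0,0,-16,0,0,0]]'; python3 d.py .534 -.12 .27 3.1326
```

```text
time_s: 13.2
ee_pos: [0.5268, 0.2755, 0.4527]
eef_rot: [3.14, 0.005, -3.042]
force: [-0.1, 0.1, -3.1]
grip_width: 0.0099
grip_force: 20.0
shift [  3.21 -39.42   0.14] turn [0.0021 0.0048 0.1083] t 13.2 q6 -1.25
```

```bash
python3 -m jog '[[0,-3,0,0,0,0.02],[0.5,-7,0,0,0,0.04],[1,-12,0,0,0,0.06],[2,-17,0,0,0,0.08],[2.5,-22,0,0,0,0.1],[3.2,-27,0,0,0,0.108],[3.2,-32,0,0,0,0.108],[3.2,-36,0,0,0,0.108]]';python3 -m jog '[[0,-2,0,0,0,0],[0,-3.4,0,0,0,0],[0,-3.4,0,0,0,0],[0,-3.4,0,0,0,0],[0,-3.4,0,0,0,0]]'; python3 -c "
from h import *
snap('wrist','w6');print(ctrl.get_obs()['ee_pos'])"; python3 -m jog '[[0,-3,0,0,0,0],[0,-7,0,0,0,0],[0,-10,0,0,0,0],[0,-10,0,0,0,0],[0,-10,0,0,0,0],[0,-10,0,0,0,0]]';  python3 -c "
from h import *
snap('wrist','w7')
a=cv2.imread('pics/w6.png');b=cv2.imread('pics/w7.png')
f=lambda i:cv2.resize(i[0:240],(800,300),interpolation=cv2.INTER_CUBIC)
cv2.imwrite('pics/z4.png',np.vstack([f(a),f(b)]))"
```

```text
time_s: 14.0
ee_pos: [0.5305, -0.0883, 0.4478]
eef_rot: [3.141, -0.002, 3.132]
force: [-0.1, 0.4, -2.2]
grip_width: 0.01
grip_force: 20.0
time_s: 14.5
ee_pos: [0.5307, -0.1188, 0.4491]
eef_rot: [3.141, -0.0, 3.134]
force: [0.3, -0.1, -2.3]
grip_width: 0.0098
grip_force: 20.0
[ 0.5307322  -0.11885028  0.44920738]
time_s: 15.15
ee_pos: [0.53, -0.2188, 0.4493]
eef_rot: [3.141, 0.0, 3.134]
force: [-0.0, 0.3, -3.4]
grip_width: 0.01
grip_force: 20.0
```

View pics/z4.png

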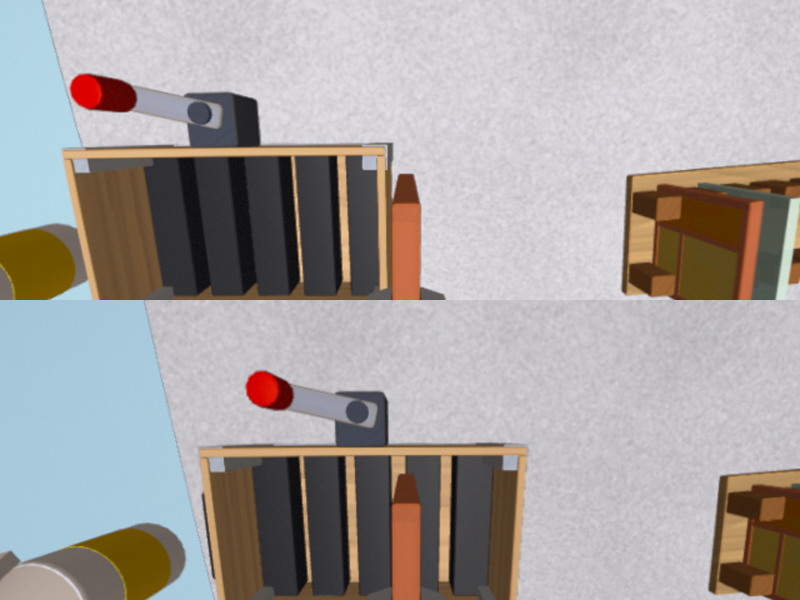

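The carried blue panel is at centre, and the foam slots show as light strips at about x = 300, 350, 400 and 446 in the lower half. The latch is well clear, with its knob at (265,390). I'll check the case pose against the rim and slot strips.

```bash
python3 - <<'E'
from h import *
A,B=load('w6'),load('w7'); s=lambda X,Y:((X+.5)/1.25-.5,(Y+.5)/1.25-.5)
L=tri([(A,s(63,149)),(B,s(200,149))]);R=tri([(A,s(386,147)),(B,s(526,147))]);v=R[0]-L[0];print(L,R,np.linalg.norm(v),np.arctan2(-v[0],v[1]))
cx,cy,yw=.5343,-.25,-.009
im=cv2.cvtColor(cv2.imread('pics/w7.png'),cv2.COLOR_BGR2GRAY).astype(int)
# projected slot edges at foam top in w7, and intensity profile along the slot rows
for x in(-.03,.01):
  for y in(-.069,-.023,.023,.069):
    e=[]
    for d in(-.007,.007):
        w=np.array([cx,cy,0])+Ro.from_euler('z',yw).apply([x,y+d,.051]); e.append(proj(B,w).round(1))
    print(x,y,e[0],e[1])
  r=int(round(e[0][1])); print(r,list(enumerate(im[r,205:395],205)) and ' '.join(map(str,im[r,205:395])))
E
```

```text
(array([ 0.4587013 , -0.3635801 ,  0.13106313]), array([0.6, 0.6])) (array([ 0.46025869, -0.13216149,  0.12626432]), array([0., 0.])) 0.23147359662257186 -0.006729643604072103
-0.03 -0.069 [231.  156.4] [243.1 156.4]
-0.03 -0.023 [271.  156.4] [283.2 156.4]
-0.03 0.023 [311.1 156.4] [323.3 156.4]
-0.03 0.069 [351.2 156.4] [363.4 156.5]
156 48 46 49 50 48 50 49 51 50 52 52 52 50 52 52 53 52 52 54 53 54 54 54 55 54 54 42 25 17 16 15 14 19 15 15 25 83 172 178 142 72 54 51 53 53 53 54 53 55 55 56 55 56 59 58 57 58 59 57 62 61 61 61 62 61 61 40 23 15 15 17 36 98 175 183 182 182 182 175 133 65 60 59 60 62 61 63 62 63 63 63 64 64 66 63 66 65 66 67 68 69 69 66 69 71 67 47 40 99 160 95 59 58 58 56 58 57 58 59 57 57 58 58 56 56 59 58 59 58 61 71 71 70 70 72 71 73 73 74 73 74 73 74 74 74 73 79 135 167 168 169 170 169 170 159 113 40 12 16 27 52 73 73 73 74 75 73 74 73 72 74 73 73 72 72 72 71 72 72 70 73 74 73 72 71 71 71 65 55 67
0.01 -0.069 [233.4 190.3] [245.2 190.3]
0.01 -0.023 [272.3 190.3] [284.2 190.4]
0.01 0.023 [311.4 190.4] [323.3 190.4]
0.01 0.069 [350.5 190.4] [362.4 190.4]
190 81 63 48 47 49 48 49 48 48 50 50 51 50 49 51 51 50 51 52 52 52 51 52 53 54 52 52 52 49 39 21 18 18 17 18 17 15 18 57 153 163 154 70 51 51 52 50 54 53 55 53 54 54 55 55 54 55 55 56 56 57 58 58 58 58 60 58 51 33 16 15 20 27 80 159 168 168 169 169 168 151 69 58 57 58 59 57 60 61 60 60 61 61 61 62 62 63 62 64 65 66 64 67 66 67 65 56 40 67 114 119 122 124 125 126 123 123 123 124 124 125 125 126 125 124 124 123 121 120 119 115 79 70 70 69 69 70 69 69 70 71 70 71 72 70 69 106 174 182 181 182 183 181 171 129 44 15 19 22 48 69 71 70 71 72 71 68 71 70 69 70 69 69 69 70 68 69 69 68 69 69 70 69 69 70 65 56 55 68 68
```

```bash
python3 - <<'E'
from h import *
B=load('w7'); e=ctrl.get_obs()['ee_pos']
print(e,[proj(B,[e[0]-.055,e[1]+dy,e[2]-.1804+z]).round(1) for z,dy in((.024,-.005),(.024,.005),(-.096,-.005),(-.096,.005))])
im=cv2.imread('pics/w7.png').astype(int)
for r in (165,180): 
    d=im[r,:,2]-im[r,:,0]; print(r,np.nonzero(d[290:360]>70)[0][[0,-1]]+290)
E
python3 d.py .5345 -.1803 .25 3.1356
```

```text
[ 0.52996297 -0.21874716  0.44937678] [array([311.6, 163.5]), array([335.8, 163.3]), array([317.4, 139.2]), array([330.4, 139.1])]
165 [313 359]
180 [313 359]
shift [-0.43  3.85  1.9 ] turn [ 0.0001  0.0001 -0.0014] t 15.2 q6 -2.02
```

```bash
python3 -m jog '[[-0.43,2,0,0,0,0],[-0.43,3.85,0,0,0,0],[-0.43,3.85,2,0,0,0],[-0.43,3.85,5,0,0,0],[-0.43,3.85,8,0,0,0],[-0.43,3.85,10.5,0,0,0],[-0.43,3.85,11.7,0,0,0],[-0.43,3.85,11.7,0,0,0]]'; python3 d.py .5345 -.1803 .102 3.1356
```

```text
time_s: 16.0
ee_pos: [0.5344, -0.1808, 0.3313]
eef_rot: [3.141, -0.002, 3.134]
force: [-0.2, -0.9, -2.8]
grip_width: 0.0097
grip_force: 20.0
shift [-0.02  0.05  4.89] turn [ 0.0008 -0.002  -0.002 ] t 16.0 q6 -1.95
```

```bash
python3 -m jog '[[0,0.05,0.7,0,0,0],[0,0.05,1.4,0,0,0],[0,0.05,2.1,0,0,0],[0,0.05,2.8,0,0,0],[0,0.05,3.3,0,0,0],[0,0.05,3.8,0,0,0],[0,0.05,3.8,0,0,0]]'; python3 d.py .5345 -.1803 .102 3.1356
```

```text
time_s: 16.7
ee_pos: [0.5343, -0.1809, 0.2936]
eef_rot: [3.141, -0.001, 3.133]
force: [-1.1, -0.5, -2.8]
grip_width: 0.0096
grip_force: 20.0
shift [-0.02  0.06  1.12] turn [ 0.0004 -0.001  -0.0028] t 16.7 q6 -1.95
```

```bash
python3 -m jog '[[0,0,0.3,0,0,0],[0,0,0.6,0,0,0],[0,0,0.8,0,0,0],[0,0,0.9,0,0,0],[0,0,1.0,0,0,0],[0,0,1.0,0,0,0]]';  python3 -m jog '[[0,0,0.05,0,0,0],[0,0,0.1,0,0,0],[0,0,0.15,0,0,0],[0,0,0.15,0,0,0]]'
```

```text
time_s: 17.3
ee_pos: [0.5344, -0.181, 0.2842]
eef_rot: [3.142, -0.0, 3.133]
force: [-0.4, 0.2, -3.1]
grip_width: 0.0096
grip_force: 20.0
time_s: 17.7
ee_pos: [0.5344, -0.1809, 0.2827]
eef_rot: [3.142, -0.0, 3.133]
force: [-0.2, 0.4, -3.6]
grip_width: 0.0101
grip_force: 20.0
```

```bash
python3 -m jog '[[0,0,0.05,0,0,0],[0,0,0.1,0,0,0],[0,0,0.15,0,0,0],[0,0,0.15,0,0,0]]'
```

```text
time_s: 18.1
ee_pos: [0.5344, -0.181, 0.2825]
eef_rot: [-3.141, 0.001, 3.133]
force: [-6.1, 1.3, 10.2]
grip_width: 0.0098
grip_force: 20.0
```

On the floor. I'll release, retreat, and go to look at the rack again, since it may have been knocked.

```bash
python3 -m jog '[[0,0,0,0,0,0],[0,0,0,0,0,0],[0,0,0,0,0,0],[0,0,-2,0,0,0],[0,0,-6,0,0,0],[0,0,-11,0,0,0],[0,0,-15,0,0,0],[0,0,-16,0,0,0]]' 32; python3 d.py .56 .15 .27 3.2335
```

```text
time_s: 18.9
ee_pos: [0.5343, -0.1809, 0.4461]
eef_rot: [-3.139, 0.006, 3.133]
force: [-0.1, 0.1, -0.3]
grip_width: 0.03
grip_force: 0.0
shift [-2.29 33.11 -0.5 ] turn [-0.0029  0.0063 -0.1007] t 18.9 q6 -1.95
```

```bash
python3 -m jog '[[0,5,0,0,0,0],[-1,10,0,0,0,-0.04],[-2,15,0,0,0,-0.08],[-2.3,20,0,0,0,-0.1],[-2.3,25,0,0,0,-0.1],[-2.3,30,0,0,0,-0.1],[-2.3,33,0,0,0,-0.1],[-2.3,33,0,0,0,-0.1]]';python3 -m jog '[[0,0,0,0,0,0],[0,0,0,0,0,0]]'; python3 -c "
from h import *
snap('wrist','w8');snap('scene','scene1');snap('side','side1')
a=cv2.imread('pics/w8.png');b=cv2.imread('pics/scene1.png')
f=lambda i:cv2.resize(i,(800,300),interpolation=cv2.INTER_CUBIC)
cv2.imwrite('pics/z5.png',np.vstack([f(a[85:235,120:520]),f(b[85:325,160:480])]))"; python3 d.py .56 .15 .27 3.2335
```

```text
time_s: 19.7
ee_pos: [0.56, 0.1523, 0.4401]
eef_rot: [3.141, -0.001, -3.046]
force: [1.0, -0.9, 0.3]
grip_width: 0.0301
grip_force: 0.0
time_s: 19.9
ee_pos: [0.5605, 0.1479, 0.4408]
eef_rot: [-3.141, -0.001, -3.051]
force: [-0.0, 0.5, -0.9]
grip_width: 0.0301
grip_force: 0.0
shift [ 0.03  0.23 -0.91] turn [-0.      0.     -0.0022] t 20.1 q6 -1.47
```

View pics/z5.png

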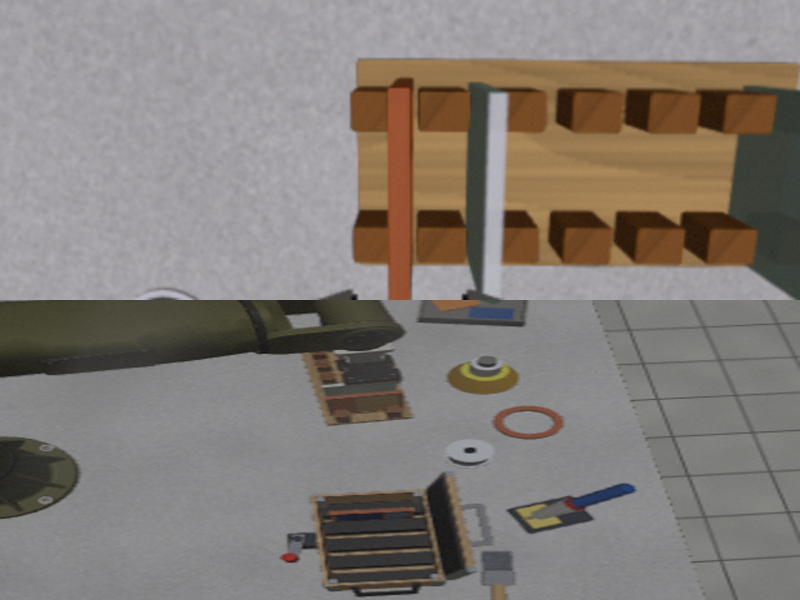

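The blue panel stands in the slot nearest the rack and the lid is up. In w8 amber's top strip is x = 388–412 from row 86 down to 299 or beyond.

```bash
python3 - <<'E'
from h import *
B=load('w8'); s=lambda X,Y:(120+(X+.5)/2-.5,85+(Y+.5)/2-.5)
F=atz(B,s(400.5,84),.1335);N=atz(B,s(399.5,295),.1335);v=N-F;y=np.arctan2(v[1],v[0])
print(F,N,y,'mid',F+.055*v/np.linalg.norm(v))
im=cv2.imread('pics/w8.png').astype(int)
for r in(135,160,185,210,235,245,250,255): 
    d=np.nonzero((im[r,290:350,2]-im[r,290:350,0])>80)[0]+290; print(r,d[[0,-1]] if len(d) else None, atz(B,(d[[0,-1]].mean(),r),.1335).round(4) if len(d) else '')
E
```

```text
[0.49798176 0.13843654 0.1335    ] [0.59308475 0.14620018 0.1335    ] 0.08145336325976688 mid [0.55279941 0.14291153 0.1335    ]
135 [297 349] [0.5046 0.1416 0.1335]
160 [314 324] [0.5264 0.14   0.1335]
185 [310 349] [0.5478 0.1512 0.1335]
210 [298 349] [0.5714 0.148  0.1335]
235 [315 324] [0.5958 0.1464 0.1335]
245 [315 323] [0.6058 0.1468 0.1335]
250 None 
255 None
```

The rack was knocked about 15 mm: amber is now at (0.5525, 0.1424) with yaw 0.084.

```bash
python3 d.py .5525 .1424 .109 3.2256
```

```text
shift [ 0.84 -0.46 15.19] turn [-0.      0.      0.0057] t 20.1 q6 -1.47
```

```bash
python3 -m jog '[[0.84,-0.46,2,0,0,0.006],[0.84,-0.46,6,0,0,0.006],[0.84,-0.46,9,0,0,0.006],[0.84,-0.46,12,0,0,0.006],[0.84,-0.46,14.5,0,0,0.006],[0.84,-0.46,15.2,0,0,0.006],[0.84,-0.46,15.2,0,0,0.006]]'; python3 -m jog '[[0,0,0,0,0,0],[0,0,0,0,0,0],[0,0,0,0,0,0],[0,0,0,0,0,0]]' 5 20;  python3 d.py .5525 .1424 .109 3.2256
```

```text
time_s: 20.75
ee_pos: [0.5525, 0.143, 0.289]
eef_rot: [-3.141, -0.001, -3.057]
force: [0.4, 0.1, 0.1]
grip_width: 0.0301
grip_force: 0.0
time_s: 21.15
ee_pos: [0.5525, 0.1435, 0.2904]
eef_rot: [3.141, 0.002, -3.056]
force: [-1.1, -0.1, 6.8]
grip_width: 0.0098
grip_force: 20.0
shift [ 0.01 -0.11  0.1 ] turn [0.0002 0.0017 0.0013] t 21.1 q6 -1.47
```

```bash
python3 -m jog '[[0,0,-1,0,0,0],[0,0,-3,0,0,0],[0,0,-6,0,0,0],[0,0,-10,0,0,0],[0,0,-14,0,0,0],[0,0,-16,0,0,0],[0,0,-16,0,0,0]]'; python3 d.py .5342 -.2723 .27 3.1356
```

```text
time_s: 21.85
ee_pos: [0.5521, 0.1435, 0.4526]
eef_rot: [3.141, 0.005, -3.056]
force: [-0.2, -0.5, -3.2]
grip_width: 0.0097
grip_force: 20.0
shift [  5.32 -41.27   0.17] turn [0.0008 0.0051 0.0912] t 21.9 q6 -1.47
```

```bash
python3 -m jog '[[0.3,-3,0,0,0,0.02],[1,-7,0,0,0,0.04],[2,-12,0,0,0,0.06],[3,-17,0,0,0,0.08],[4,-22,0,0,0,0.091],[5.3,-27,0,0,0,0.091],[5.3,-32,0,0,0,0.091],[5.3,-36,0,0,0,0.091]]';python3 -m jog '[[0,-3,0,0,0,0],[0,-5,0,0,0,0],[0,-5,0,0,0,0],[0,-5,0,0,0,0],[0,-5,0,0,0,0]]'; python3 d.py .5342 -.2723 .151 3.1356
```

```text
time_s: 22.65
ee_pos: [0.5296, -0.222, 0.4478]
eef_rot: [3.141, -0.002, 3.135]
force: [0.2, 1.5, -2.7]
grip_width: 0.0099
grip_force: 20.0
time_s: 23.15
ee_pos: [0.5301, -0.2685, 0.4491]
eef_rot: [3.141, -0.0, 3.137]
force: [-0.5, -0.3, -1.7]
grip_width: 0.0099
grip_force: 20.0
shift [-0.41 -0.38 11.77] turn [ 0.0004 -0.0003  0.0015] t 23.1 q6 -2.1
```

```bash
python3 -m jog '[[-0.41,-0.38,1,0,0,0.0015],[-0.41,-0.38,4,0,0,0.0015],[-0.41,-0.38,7,0,0,0.0015],[-0.41,-0.38,10,0,0,0.0015],[-0.41,-0.38,11.5,0,0,0.0015],[-0.41,-0.38,11.7,0,0,0.0015],[-0.41,-0.38,11.7,0,0,0.0015]]'; python3 d.py .5342 -.2723 .102 3.1356
```

```text
time_s: 23.85
ee_pos: [0.5343, -0.2734, 0.333]
eef_rot: [-3.141, 0.001, 3.135]
force: [0.1, -1.5, -2.3]
grip_width: 0.0098
grip_force: 20.0
shift [0.01 0.12 5.06] turn [-0.0003  0.0006 -0.001 ] t 23.9 q6 -2.1
```

```bash
python3 -m jog '[[0,0.1,0,0,0,0],[0,0.1,0.7,0,0,0],[0,0.1,1.4,0,0,0],[0,0.1,2.1,0,0,0],[0,0.1,2.8,0,0,0],[0,0.1,3.4,0,0,0],[0,0.1,4,0,0,0],[0,0.1,4,0,0,0]]'; python3 d.py .5342 -.2723 .102 3.1356
```

```text
time_s: 24.65
ee_pos: [0.5339, -0.2725, 0.2913]
eef_rot: [3.141, -0.001, 3.134]
force: [0.7, -0.7, -2.9]
grip_width: 0.0099
grip_force: 20.0
shift [-0.03  0.02  0.88] turn [ 0.0007 -0.0012 -0.0013] t 24.6 q6 -2.1
```

```bash
python3 -m jog '[[0,0,0.3,0,0,0],[0,0,0.5,0,0,0],[0,0,0.7,0,0,0],[0,0,0.8,0,0,0],[0,0,0.85,0,0,0],[0,0,0.85,0,0,0]]';  python3 -m jog '[[0,0,0.05,0,0,0],[0,0,0.1,0,0,0],[0,0,0.15,0,0,0],[0,0,0.2,0,0,0],[0,0,0.2,0,0,0]]'
```

```text
time_s: 25.25
ee_pos: [0.534, -0.2725, 0.2838]
eef_rot: [-3.142, 0.0, 3.134]
force: [-0.4, -0.2, -2.9]
grip_width: 0.01
grip_force: 20.0
time_s: 25.75
ee_pos: [0.534, -0.2726, 0.2824]
eef_rot: [-3.141, 0.0, 3.134]
force: [-4.2, 1.3, 4.2]
grip_width: 0.01
grip_force: 20.0
```

```bash
python3 -m jog '[[0,0,0,0,0,0],[0,0,0,0,0,0],[0,0,0,0,0,0],[0,0,-2,0,0,0],[0,0,-6,0,0,0],[0,0,-11,0,0,0],[0,0,-16,0,0,0],[0,0,-20,0,0,0]]' 32; python3 -m jog '[[0,0,0,0,0,0],[0,0,0,0,0,0],[0,0,0,0,0,0]]'; python3 -c "
from h import *
snap('wrist','w9');snap('side','side2')
a=cv2.imread('pics/w9.png');b=cv2.imread('pics/side2.png')
f=lambda i:cv2.resize(i,(800,300),interpolation=cv2.INTER_CUBIC)
cv2.imwrite('pics/z6.png',np.vstack([f(a[0:240]),f(b[90:330,100:500])]))"; python3 d.py .669 -.2505 .31 1.566
```

```text
time_s: 26.55
ee_pos: [0.5336, -0.2723, 0.485]
eef_rot: [-3.14, 0.002, 3.134]
force: [0.5, 0.2, -1.0]
grip_width: 0.0298
grip_force: 0.0
time_s: 26.85
ee_pos: [0.5341, -0.2726, 0.4802]
eef_rot: [3.14, -0.002, 3.134]
force: [-0.6, -0.3, 0.6]
grip_width: 0.0299
grip_force: 0.0
shift [-13.47   2.31  -1.04] turn [-7.0000e-04 -2.7000e-03  1.5683e+00] t 26.9 q6 -2.1
```

View pics/z6.png

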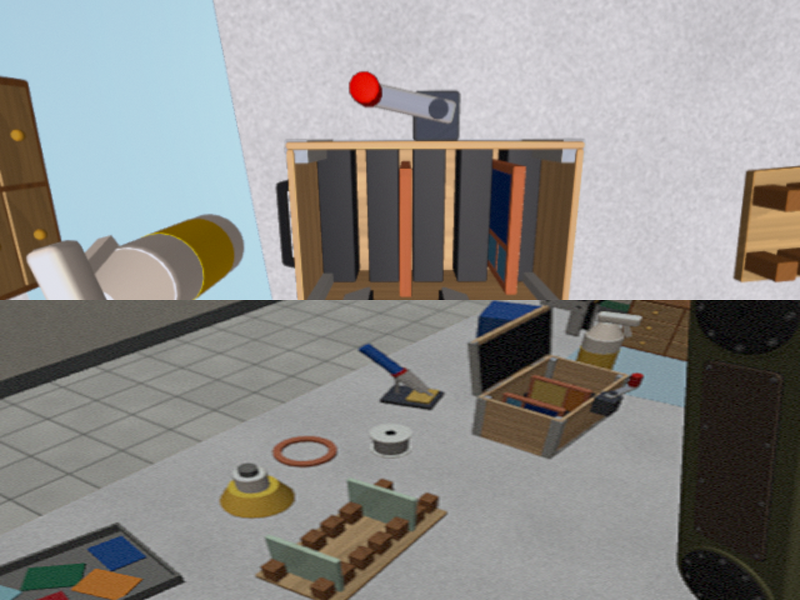

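Both panels stand in separate slots, amber at (405,170–290) and blue at (515,165–290). The bare panes are upright in the rack. Next is the lid: rise, turn, then check the handle from above.

```bash
python3 -m jog '[[0,0,-2,0,0,0.15],[0,0,-3,0,0,0.3],[0,0,-3,0,0,0.45],[0,0,-3,0,0,0.6],[0,0,-3,0,0,0.75],[0,0,-3,0,0,0.9],[0,0,-3,0,0,1.05],[0,0,-3,0,0,1.2]]' 19; python3 -m jog '[[0,0,0,0,0,0.15],[0,0,0,0,0,0.3],[0,0,0,0,0,0.37],[0,0,0,0,0,0.37],[0,0,0,0,0,0.37]]'; python3 d.py .671 -.2505 .33 1.566
```

```text
time_s: 27.75
ee_pos: [0.5342, -0.2726, 0.5107]
eef_rot: [-3.141, -0.001, 1.928]
force: [-0.6, -0.2, 0.0]
grip_width: 0.0177
grip_force: 0.0
time_s: 28.25
ee_pos: [0.5341, -0.2726, 0.5112]
eef_rot: [-3.141, -0.0, 1.567]
force: [0.6, -0.5, -0.2]
grip_width: 0.0179
grip_force: 0.0
shift [ 2.27 13.68  0.06] turn [-0.0008 -0.0005  0.0007] t 28.2 q6 -0.53
```

```bash
python3 -m jog '[[2.3,4,0,0,0,0],[2.3,8,0,0,0,0],[2.3,12,0,0,0,0],[2.3,13.7,0,0,0,0],[2.3,13.7,0,0,0,0],[2.3,13.7,0,0,0,0]]'; python3 -c "
from h import *
c=snap('wrist','w10')
a=cv2.imread('pics/w10.png')
cv2.imwrite('pics/z7.png',a[:400])
for y in(-.2948,-.2048):
  for al in (1.65,1.7,1.75):
    f=np.pi-np.arctan2(.045,.09)-al; print(al,proj(c,[.6093+.10062*np.cos(f),y,.1345+.10062*np.sin(f)]).round(1),.6093+.10062*np.cos(f))"; python3 d.py .671 -.2505 .2175 1.566
```

```text
time_s: 28.85
ee_pos: [0.6711, -0.2505, 0.511]
eef_rot: [-3.141, -0.0, 1.566]
force: [-0.4, 0.4, -0.2]
grip_width: 0.0177
grip_force: 0.0
1.65 [314.5 251.1] 0.6612782260629021
1.7 [319.3 249.8] 0.6655192118149819
1.75 [323.9 248.5] 0.6696196788159237
1.65 [313.  148.8] 0.6612782260629021
1.7 [318.3 148.4] 0.6655192118149819
1.75 [323.3 147.9] 0.6696196788159237
shift [1.000e-02 4.000e-02 1.139e+01] turn [-0.0002  0.     -0.0011] t 28.9 q6 -0.4
```

View pics/z7.png

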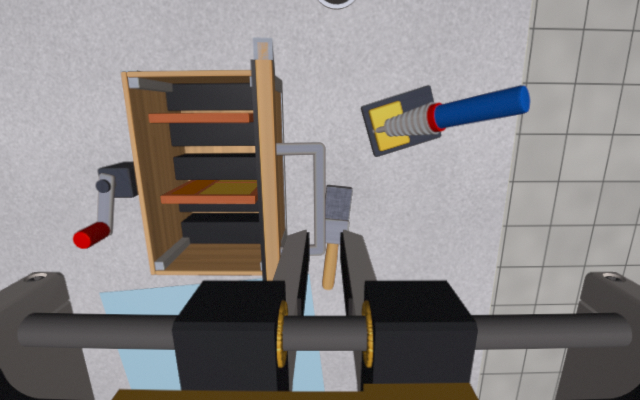

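The bar is at u≈319 px, so the lid stands at about 1.705 rad with the handle at (0.666, -0.25, 0.218). I'll descend there.

```bash
python3 -m jog '[[0,-0.4,1,0,0,0],[0,-0.4,4,0,0,0],[0,-0.4,7,0,0,0],[0,-0.4,9,0,0,0],[0,-0.4,10.5,0,0,0],[0,-0.4,11.3,0,0,0],[0,-0.4,11.3,0,0,0]]'; python3 -m jog '[[0,0,0,0,0,0],[0,0,0,0,0,0],[0,0,0,0,0,0]]' 5 30;python3 d.py .6659 -.2505 .2177 1.566
```

```text
time_s: 29.6
ee_pos: [0.6665, -0.2506, 0.3987]
eef_rot: [-3.141, -0.0, 1.564]
force: [0.3, -0.4, 0.2]
grip_width: 0.0179
grip_force: 0.0
time_s: 29.9
ee_pos: [0.667, -0.2505, 0.3999]
eef_rot: [3.14, 0.001, 1.564]
force: [-1.0, -0.5, 4.0]
grip_width: 0.009
grip_force: 30.0
shift [-0.   -0.11  0.18] turn [ 0.0013  0.0007 -0.0018] t 29.9 q6 -0.4
```

```bash
python3 -m jog '[[0,-1.39,-0.8,0,0,0],[0,-2.8,-1.34,0,0,0],[0,-4.77,-1.73,0,0,0],[0,-6.78,-1.71,0,0,0],[0,-8.74,-1.3,0,0,0],[0,-8.74,-1.3,0,0,0]]'; python3 -m jog '[[0,-1.85,0.8,0,0,0],[0,-3.5,1.94,0,0,0],[0,-4.88,3.39,0,0,0],[0,-5.46,4.22,0,0,0],[0,-5.75,4.7,0,0,0],[0,-5.96,5.09,0,0,0],[0,-5.96,5.09,0,0,0]]'; python3 d.py .5193 -.25 .1797 1.562
```

```text
time_s: 30.5
ee_pos: [0.5783, -0.2497, 0.4136]
eef_rot: [3.141, 0.0, 1.564]
force: [-8.3, 4.1, 10.5]
grip_width: 0.0087
grip_force: 30.0
time_s: 31.2
ee_pos: [0.52, -0.2494, 0.3609]
eef_rot: [-3.14, -0.001, 1.564]
force: [-6.6, 1.6, 2.6]
grip_width: 0.0091
grip_force: 30.0
shift [-0.06 -0.07  0.08] turn [-0.0015 -0.0005  0.0023] t 31.2 q6 -0.5
```

```bash
python3 -m jog '[[0,-0.05,0.1,0,0,0],[0,-0.05,0.2,0,0,0],[0,-0.05,0.3,0,0,0],[0,-0.05,0.3,0,0,0]]'; python3 d.py .5193 -.25 .1797 1.562
```

```text
time_s: 31.6
ee_pos: [0.5196, -0.2493, 0.3605]
eef_rot: [3.141, 0.001, 1.564]
force: [-13.8, 6.1, 23.8]
grip_width: 0.0087
grip_force: 30.0
shift [-0.07 -0.03  0.04] turn [0.0007 0.0007 0.0024] t 31.6 q6 -0.5
```

```bash
python3 -m jog '[[0,0,-0.1,0,0,0],[0,0,-0.1,0,0,0],[0,0,-0.1,0,0,0],[0,0,-3,0,0,0],[0,0,-7,0,0,0],[0,0,-9,0,0,0],[0,0,-9,0,0,0]]' 34; python3 d.py .43 -.30 .26 2.28
```

```text
time_s: 32.3
ee_pos: [0.5197, -0.2494, 0.4507]
eef_rot: [3.137, 0.002, 1.564]
force: [0.8, -0.4, -0.3]
grip_width: 0.0319
grip_force: 0.0
shift [-5.11 -8.95  1.  ] turn [ 0.0032  0.0036 -0.7156] t 32.3 q6 -0.5
```

```bash
python3 -m jog '[[-2,-4,0,0,0,-0.15],[-5.1,-8.95,0,0,0,-0.3],[-5.1,-8.95,1,0,0,-0.45],[-5.1,-8.95,1,0,0,-0.6],[-5.1,-8.95,1,0,0,-0.716],[-5.1,-8.95,1,0,0,-0.716],[-5.1,-8.95,1,0,0,-0.716]]'; python3 d.py .43 -.30 .178 2.28
```

```text
time_s: 33.0
ee_pos: [0.4299, -0.2999, 0.437]
eef_rot: [-3.141, -0.001, 2.277]
force: [0.5, -0.4, 0.3]
grip_width: 0.0319
grip_force: 0.0
shift [-0.03 -0.    7.86] turn [-0.0002 -0.0013 -0.0034] t 33.0 q6 -1.38
```

```bash
python3 -m jog '[[0,0,2,0,0,0],[0,0,5,0,0,0],[0,0,7,0,0,0],[0,0,7.9,0,0,0],[0,0,7.9,0,0,0]]'; python3 -m jog '[[0,0,0,0,0,0],[0,0,0,0,0,0],[0,0,0,0,0,0]]' 18 8; python3 - <<'E'
from h import *
o=ctrl.get_obs(); R=Ro.from_euler('xyz',o['eef_rot']); piv=np.array([.4376,-.2493]); p=o['ee_pos'][:2]
th0=np.arctan2(-(p[1]-piv[1]),p[0]-piv[0]); print(th0,np.linalg.norm(p-piv))
for th in [1.5,1.28,1.06,.84,.62,.4,.18,-.03]:
    q=piv+.05*np.array([np.cos(th),-np.sin(th)]); print(round(th,2),(R.inv().apply([*(q-p),0])*100).round(2),round(-(th0-th)/2,2))
E
```

```text
time_s: 33.5
ee_pos: [0.4299, -0.2998, 0.3579]
eef_rot: [-3.141, -0.002, 2.279]
force: [0.2, -0.7, -0.2]
grip_width: 0.0317
grip_force: 0.0
time_s: 33.8
ee_pos: [0.4297, -0.3004, 0.36]
eef_rot: [-3.141, 0.003, 2.28]
force: [-2.0, -5.8, -0.1]
grip_width: 0.0199
grip_force: 8.0
1.7235014566562246 0.05167335456430208
1.5 [-0.65  0.94  0.  ] -0.11
1.28 [-1.2   1.89  0.  ] -0.22
1.06 [-1.54  2.94  0.  ] -0.33
0.84 [-1.63  4.03  0.  ] -0.44
0.62 [-1.49  5.12 -0.  ] -0.55
0.4 [-1.11  6.15 -0.  ] -0.66
0.18 [-0.52  7.07 -0.  ] -0.77
-0.03 [ 0.22  7.81 -0.01] -0.88
```

```bash
python3 -m jog '[[-0.65,0.94,0,0,0,-0.11],[-1.2,1.89,0,0,0,-0.22],[-1.54,2.94,0,0,0,-0.33],[-1.63,4.03,0,0,0,-0.44],[-1.49,5.12,0,0,0,-0.55],[-1.11,6.15,0,0,0,-0.66],[-0.52,7.07,0,0,0,-0.77],[0.22,7.81,0,0,0,-0.86]]'; python3 -m jog '[[0,0.1,0,0,0,0],[0,0.2,0,0,0,0],[0,0.2,0,0,0,0]]'; python3 d.py .4875 -.2495 .178 3.14
```

```text
time_s: 34.6
ee_pos: [0.4882, -0.2474, 0.3605]
eef_rot: [-3.138, 0.004, -3.139]
force: [4.8, -18.5, 1.8]
grip_width: 0.0204
grip_force: 9.4
time_s: 34.9
ee_pos: [0.488, -0.2465, 0.3607]
eef_rot: [-3.136, 0.005, 3.14]
force: [6.5, -16.0, -2.0]
grip_width: 0.021
grip_force: 8.0
shift [ 0.05 -0.3   0.23] turn [-0.0057  0.0049 -0.0005] t 34.9 q6 -2.1
```

At the stop (16 N). I'll back off, release, retreat and check.

```bash
python3 -m jog '[[0,-0.2,0,0,0,0],[0,-0.25,0,0,0,0],[0,-0.25,0,0,0,0],[0,-0.25,0,0,0,0],[0,-0.25,-3,0,0,0],[0,-0.25,-7,0,0,0],[0,-0.25,-12,0,0,0],[0,-0.25,-14,0,0,0]]' 32; python3 -m jog '[[5,0,0,0,0,0],[10,0,0,0,0,0],[12,0,0,0,0,0],[12,0,0,0,0,0],[12,0,0,0,0,0],[12,0,0,0,0,0]]'; python3 -c "
from h import *
c=snap('wrist','w11');snap('side','side3')
a=cv2.imread('pics/w11.png');b=cv2.imread('pics/side3.png')
f=lambda i:cv2.resize(i,(600,300),interpolation=cv2.INTER_CUBIC)
cv2.imwrite('pics/z8.png',np.vstack([f(a[:300]),f(b[90:330,100:580])]))
m=(a[...,2]>150)&(a[...,1]<60)&(a[...,0]<60);v,u=np.nonzero(m);print(u.mean(),v.mean(),atz(c,(u.mean(),v.mean()),.185),m.sum())"
```

```text
time_s: 35.7
ee_pos: [0.4872, -0.2474, 0.5037]
eef_rot: [-3.139, 0.005, 3.14]
force: [0.3, 0.1, -0.3]
grip_width: 0.0301
grip_force: 0.0
time_s: 36.3
ee_pos: [0.3683, -0.2477, 0.4988]
eef_rot: [3.141, -0.0, 3.141]
force: [-0.8, 0.1, 0.3]
grip_width: 0.0299
grip_force: 0.0
323.52027027027026 309.68243243243245 [ 0.48696793 -0.24867835  0.185     ] 148
```

View pics/z8.png

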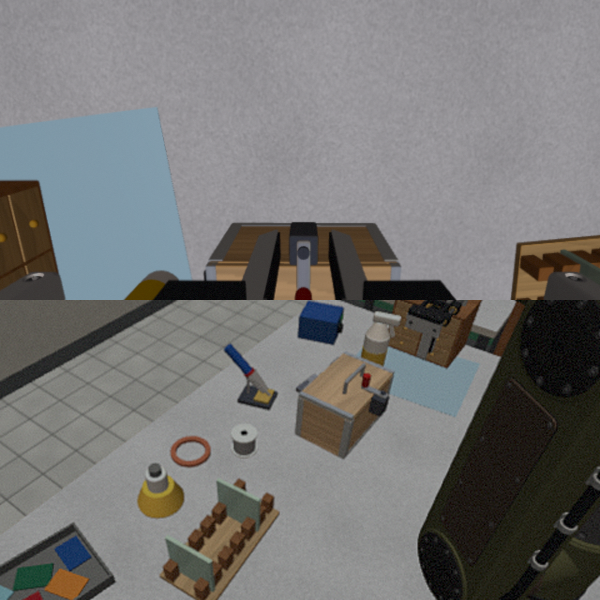

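The lid is shut flat, the latch lies straight over it with its knob back at (0.487, -0.249), the bare panes stand in the rack, and the bystanders are unmoved.

```bash
python3 -c "
from station import ctrl
print(ctrl.hand_in())"
```

```text
the job is handed in; nothing more can be done
None
```

The job is handed in: the only two framed panels present (blue and amber) stand on the case floor in slots 3 and 1, the lid is shut and the latch is back at its stop, the bare panes are still standing in the rack, and the lid measured about 1.7 rad open against its 1.75 stop just before closing.

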